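# Find the weak spring among three mosaic setting stations and push its tag down

## Robot

A 6-joint arm with a two-finger parallel gripper is mounted at the origin on the work surface. World frame = base frame: x ahead of the robot, y to its left, z up, the work surface at z = 0. Lengths are in m, angles in rad, forces in N, time in s.
With the tool pointing down it reaches from about 0.375 to 0.975 m from the base axis. Payload 3.8 kg.
Tool frame: the origin (TCP) lies midway between the tips of the shut fingers; the grasp point (between the pads) lies 19 mm behind it (manip.pinch_z is the distance from the TCP to the grasp point, in m); z points along the fingers, y is the direction in which the jaws open and shut (so a half turn about z gives the same grasp; the last joint's range is limited). The gripper opens to 85 mm and grips with 20 to 120 N. Pads are 22 mm wide; open, the fingers measure 114 mm over their backs; the gripper's body (76 mm by 85 mm) begins 54 mm behind the grasp point. The pads swing forward as they close: fully open they stand 13 mm farther back than shut.
Start: joints at [1.163, 0.264, 1.604, -0, 1.274, -0.037], TCP at [0.245, 0.629, 0.208] pointing down, gripper open.
Joint ranges: [-2.63, 2.63], [-0.94, 2.18], [0.31, 2.57], [-1.31, 4.45], [0, 2.66], [-2.55, 2.55]. Speed limits (rad/s): [2.57, 2.57, 3.14, 3.14, 3.14, 3.14].

## Interface

Orientations are given as a unit quaternion [w, x, y, z].
In Python, from rig import manip gives the robot as it stands.
- The arm moves only by the tool drive_tool, never from a script. Its argument "motion" is a list of rows, each an object of numbers: "claw": the opening in per cent of the stroke, from 0 (shut) to 100 (fully open); "dx", "dy", "dz": the shift along the tool's x, y, z in m; "turn": the turn about the tool's z in rad. In form: [{"claw": .., "dx": .., "dy": .., "dz": .., "turn": ..}, ...]. A call has 1 to 8 rows; each row is the pose to reach, as a shift and turn from the pose commanded when the call began, along the tool's axes at that moment; what a row does not reach only later rows make up. A row lasts 1/12 s, in which the tool goes at most 41.7 mm and 7.16 degrees, less where a joint would pass 70% of its speed; a pose out of reach is approached as far as the arm can. A call with a gripper value outside its range is refused whole. The fingers move at their own pace and stop on an object; "newtons" is the grip in N (left out, the last holds). Time passes only in rows, so rows that repeat a pose let the fingers close. It gives the time, the measured TCP pose, the force and the opening at its end, in the units of the state.
- manip.get_obs(): the state, without advancing time (a new reading comes with each control period).
- manip.capture(name): name is "scene" or "side" or "wrist"; returns a dict with "img" (384x512x3 uint8, blue, green, red), "vfov" (degrees; the focal length in pixels is half the picture's height over the tangent of half this angle, whatever the lens; pixels are square), "cx", "cy" (the principal point, pixels), "camera_from_world" (4x4, takes a point from world to camera coordinates). Camera axes: x right, y down, z forward; pixel columns grow to the right and rows downward; lengths in m; the calibration is good to about 2 mm. The wrist camera is an equidistant fisheye: a pixel r from the principal point sees the ray r / f radians off the axis. A picture is of the moment at which its call begins. There is no depth.
- manip.close_job(): hands the job in, once; it reports no verdict.
The state is a dict: "time_s": time; "joints": joint angles; "dq": joint speeds; "joint_torque": joint torques, N m; "tool_pos": TCP position; "eef_rot": TCP orientation; "wrist_force": force on the tool from outside, world axes, zero at the start; "torque": the same for the moment, N m; "gripper_width": opening from 0.0 (shut) to 1.0 (fully open).
Only numpy, scipy, OpenCV 4.12 (cv2) and the standard library are available. Lean on these libraries where they do the work, as an engineer would, in place of code of your own. Each camera call takes 0.05 s, during which the arm holds its last target.

## Task

One of the three sprung setting stations on the board has a tired spring. With the fingertips, press each cork pad in turn, gently but until it clearly gives, from the robot's left to its right, to feel which is the softest; then push that station's white tag fully down to mark it for a new spring. Leave the other two tags up, do not lean hard on anything, and leave the loose things on the board and table where they are.

Things in the scene. Friction and masses are not known exactly. Their poses are not given: they have to be found in the camera images.
- board: White board 160 (x) x 660 (y) x 12 mm fixed on the table, carrying three identical-looking sprung setting stations in a row along its y axis: left (+y), middle, right (-y), 240 mm apart. Each has a round cork-faced pad on a coil spring and, on the robot's side, a white tag. Origin: centre of its underside, at table height; turned up to 0.2 rad.
- left_pad (a point): Point fixed to the board: centre of the top of the left station's cork pad (60 mm across) while it is free, 64 mm above the table. Does not move when the pad is pressed.
- left_tag (a point): Point fixed to the board: centre of the top edge of the left station's white tag when fully up, 75 mm above the table (57 mm fully down). The tag is an upright tab 12 mm (board x) by 30 mm (board y) in an aluminium holder 22 x 44 mm, 55 mm high, 75 mm to the board's -x side of the pad.
- middle_pad (a point): Point fixed to the board: centre of the top of the middle station's cork pad (60 mm across) while it is free, 64 mm above the table. Does not move when the pad is pressed.
- middle_tag (a point): Point fixed to the board: centre of the top edge of the middle station's white tag when fully up, 75 mm above the table (57 mm fully down). The tag is an upright tab 12 mm (board x) by 30 mm (board y) in an aluminium holder 22 x 44 mm, 55 mm high, 75 mm to the board's -x side of the pad.
- right_pad (a point): Point fixed to the board: centre of the top of the right station's cork pad (60 mm across) while it is free, 64 mm above the table. Does not move when the pad is pressed.
- right_tag (a point): Point fixed to the board: centre of the top edge of the right station's white tag when fully up, 75 mm above the table (57 mm fully down). The tag is an upright tab 12 mm (board x) by 30 mm (board y) in an aluminium holder 22 x 44 mm, 55 mm high, 75 mm to the board's -x side of the pad.
- pad_1 (a joint): How far one of the three pads is pressed down, m: 0 free, 0.015 on its stop; springs back when let go. Which station it belongs to changes from run to run. Each pad starts to give at about 1 N; from there one of the three springs takes about 0.3 N per mm, one 0.7 and one 1.4.
- pad_2 (a joint): How far one of the three pads is pressed down, m: 0 free, 0.015 on its stop; springs back when let go. Which station it belongs to changes from run to run. Each pad starts to give at about 1 N; from there one of the three springs takes about 0.3 N per mm, one 0.7 and one 1.4.
- pad_3 (a joint): How far one of the three pads is pressed down, m: 0 free, 0.015 on its stop; springs back when let go. Which station it belongs to changes from run to run. Each pad starts to give at about 1 N; from there one of the three springs takes about 0.3 N per mm, one 0.7 and one 1.4.
- tag_a (a joint): How far one of the three tags is pushed down, m: 0 fully up, 0.018 fully down on its stop; starts between 0 and 0.003. Which station it belongs to changes from run to run; its letter is unrelated to the pads' numbers. Slides with about 3 N of friction and stays where it is left.
- tag_b (a joint): How far one of the three tags is pushed down, m: 0 fully up, 0.018 fully down on its stop; starts between 0 and 0.003. Which station it belongs to changes from run to run; its letter is unrelated to the pads' numbers. Slides with about 3 N of friction and stays where it is left.
- tag_c (a joint): How far one of the three tags is pushed down, m: 0 fully up, 0.018 fully down on its stop; starts between 0 and 0.003. Which station it belongs to changes from run to run; its letter is unrelated to the pads' numbers. Slides with about 3 N of friction and stays where it is left.
- tumbler: Clear drinking glass, 72 mm across, 90 mm high, standing; bystander, to be left alone. Origin: centre of its underside.
- candle_glass: Candle glass covered in mosaic strips, 80 mm across, 80 mm high, standing; bystander, to be left alone. Origin: centre of its underside.
- glue_tube: Aluminium glue tube with a black cap lying on the table, 142 mm long, 26 mm high; bystander, to be left alone. Origin: centre of its underside.
- small_tumbler: Clear small glass, 56 mm across, 70 mm high, standing on the board between the left and middle stations; bystander, to be left alone. Origin: centre of its underside.
- strip_b: Loose strip of mosaic glass lying on the board between the left and middle stations, 90 x 12 x 9 mm; bystander, to be left alone. Origin: centre of its underside.
- strip_a: Loose strip of mosaic glass lying on the board between the middle and right stations, 90 x 12 x 9 mm; bystander, to be left alone. Origin: centre of its underside.
- nippers: Tile nippers lying flat, about 145 mm long, 16 mm high; bystander, to be left alone. Origin: centre of its underside.
- tile_tray: Clear open tray of glass tiles, 200 x 150 x 45 mm; bystander, to be left alone. Origin: centre of its underside.

How it is judged:
On the way, in this order (a step that is already met when the one before it is completed fails the run):
1. the pad of the left station (seen from the robot) is pressed down with the fingers (y of the grasp point in the frame of board above 0.15 m and value of joint any of pad_1, pad_2, pad_3 above 0.002 m), for 0.05 s.
2. the pad of the middle station (seen from the robot) is pressed down with the fingers (y of the grasp point in the frame of board between -0.09 and 0.09 m and value of joint any of pad_1, pad_2, pad_3 above 0.002 m), for 0.05 s.
3. the pad of the right station (seen from the robot) is pressed down with the fingers (y of the grasp point in the frame of board below -0.15 m and value of joint any of pad_1, pad_2, pad_3 above 0.002 m), for 0.05 s.
4. the tag of the softest station is pushed fully down (value of joint tag_a above 0.015 m), for 0.1 s.
At the end, for the whole second after the job is handed in: The softest station's tag is down (at least 15 of its 18 mm), the other two tags are less than 6 mm down, all three pads are up again (within 3 mm), and every bystander is at rest within 20 mm of where it started (value of joint tag_a above 0.015 m and value of joint each of tag_b, tag_c below 0.006 m and value of joint each of pad_1, pad_2, pad_3 below 0.003 m and linear speed of each of tumbler, candle_glass, glue_tube, small_tumbler, strip_b, strip_a, nippers, tile_tray below 0.02 m/s and distance of each of tumbler, candle_glass, glue_tube, small_tumbler, strip_b, strip_a, nippers, tile_tray from where it was at the start of the episode below 0.02 m); the robot touches nothing.
It fails at once if the tag of a station that is not the softest is pushed down (6 mm) (value of joint any of tag_b, tag_c above 0.006 m).
It fails at once if the fingers lean on anything with more than 40 N (contact force between the fingers and anything else above 40 N).
It fails at once if a bystander is lifted, carried or shoved by more than 20 mm (distance of any of tumbler, candle_glass, glue_tube, small_tumbler, strip_b, strip_a, nippers, tile_tray from where it was at the start of the episode above 0.02 m).
It also fails if it takes over 48 s, if anything falls off the work surface, if the arm or the gripper's body presses on something with over 40 N, if the wrist force passes 120 N, or if a joint passes its speed limit or range.

## Working session

There is one attempt and no reset: what is moved stays moved. The work goes in short steps, Python scripts to look and compute and a tool call to move; the robot and the scene stay as the last step left them, time stands still between calls to the robot, and variables do not carry over. Pictures are saved under pics/ and viewed, and the job is handed in when it is done.

Besides the shell and the picture viewer there is one more tool, called by a JSON object that holds its "name" and its "arguments". drive_tool: Moves the arm, as the interface text tells. Its arguments: {"type":"object","properties":{"motion":{"type":"array"},"newtons":{"type":"number"}},"required":["motion"]}

```bash
mkdir -p pics; ls
python3 - <<'E'
from rig import manip
import cv2
for n in ["scene","side","wrist"]:
    c=manip.capture(n); cv2.imwrite(f"pics/{n}0.png",c["img"]); print(n,c["vfov"],c["cx"],c["cy"],c["camera_from_world"].tolist() if hasattr(c["camera_from_world"],'tolist') else c["camera_from_world"])
print(manip.get_obs(), manip.pinch_z)
E
```

```text
pics
scene 53.98296698750033 250.0719407171137 189.22069733646643 [[0.4923414411466676, 0.8701859620055173, -0.019398372564586944, -0.2935541540130815], [0.6059665129774598, -0.3586773832232655, -0.7100388157798478, -0.28335341657425034], [-0.6248235674809014, 0.33782676965072317, -0.7038952928012778, 1.666399002885592], [0.0, 0.0, 0.0, 1.0]]
side 54.56123986926915 255.71272657857506 191.48080975665175 [[0.8434714959279392, -0.5371315403673521, 0.006748622057855775, -0.4800788555883381], [-0.39741260539659606, -0.6324213187452062, -0.664910893780861, 0.26491356053215154], [0.36141258504508894, 0.5581513987612765, -0.7468922006768158, 1.1307869328166964], [0.0, 0.0, 0.0, 1.0]]
wrist 65.70646984690485 251.12012752672493 192.7096423286525 [[0.3618327054829749, 0.9322427794214033, -0.0007024667465852685, -0.6740800281052503], [0.885391193654135, -0.34341206208190905, 0.31328994528449156, -0.04080831112147754], [0.29182105380280465, -0.11398050637416207, -0.9496572627659481, 0.3797143295385887], [0.0, 0.0, 0.0, 1.0]]
{'time_s': 0.15, 'joints': array([ 1.16308554e+00,  2.64588892e-01,  1.60507528e+00, -5.39166735e-06,
        1.27373667e+00, -3.69149973e-02]), 'dq': array([-3.59423313e-04, -1.10582573e-03, -2.86616041e-03,  1.07731688e-03,
       -6.49752185e-04,  5.54707653e-05]), 'joint_torque': array([ 8.05088621e-04, -5.15910494e+01, -3.67958665e+01,  1.13201907e-04,
        8.02618481e-03,  8.94313274e-06]), 'tool_pos': array([0.24435452, 0.62854366, 0.20653408]), 'eef_rot': array([-1.96826737e-04,  1.84336771e-01,  9.82862726e-01, -8.82413100e-04]), 'wrist_force': array([-0.08334052,  0.00939965, -0.2677487 ]), 'torque': array([-0.03851768,  0.04224778, -0.03487786]), 'gripper_width': 1.000883748098534} 0.0187
```

View pics/scene0.png

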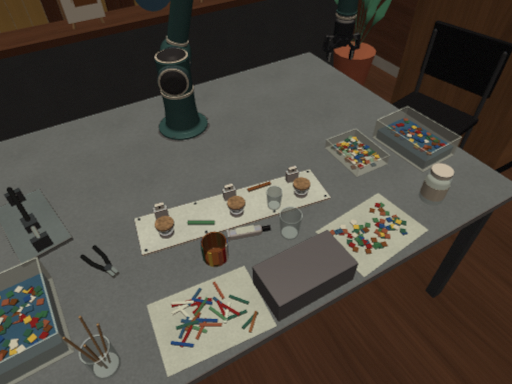

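View pics/side0.png

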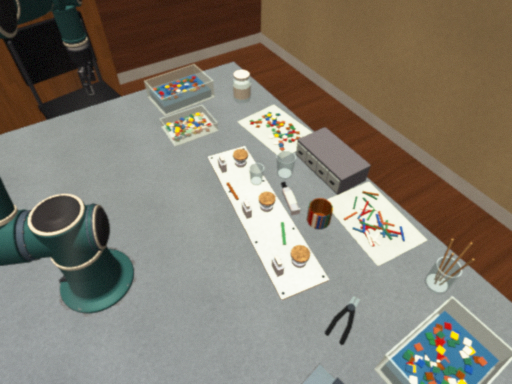

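View pics/wrist0.png

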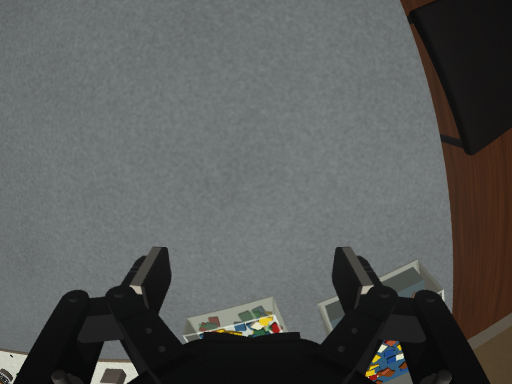

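```bash
cat > h.py <<'E'
import numpy as np, cv2
from rig import manip
def ray(c,u,v):
    f=192/np.tan(np.radians(c["vfov"])/2); T=np.array(c["camera_from_world"]); R=T[:3,:3]
    d=R.T@np.array([(u-c["cx"])/f,(v-c["cy"])/f,1]); o=-R.T@T[:3,3]; return o,d/np.linalg.norm(d)
def plane(c,u,v,z):
    o,d=ray(c,u,v); return o+d*(z-o[2])/d[2]
def proj(c,p):
    f=192/np.tan(np.radians(c["vfov"])/2); T=np.array(c["camera_from_world"]); q=T[:3,:3]@p+T[:3,3]
    return f*q[0]/q[2]+c["cx"], f*q[1]/q[2]+c["cy"]
E
python3 - <<'E'
from h import *
reg={"scene":(130,165,340,245),"side":(200,140,330,300)}
for n in reg:
    c=manip.capture(n); im=c["img"]; hsv=cv2.cvtColor(im,cv2.COLOR_BGR2HSV)
    x0,y0,x1,y1=reg[n]
    m=cv2.inRange(hsv,(5,70,90),(20,220,255)); k=np.zeros_like(m);k[y0:y1,x0:x1]=m[y0:y1,x0:x1]
    nn,l,s,ce=cv2.connectedComponentsWithStats(k)
    for i in range(1,nn):
        if s[i,4]>40: print(n,s[i],ce[i],plane(c,*ce[i],.062))
    crop=im[y0:y1,x0:x1]; sc=min(800/crop.shape[1],600/crop.shape[0]); cv2.imwrite(f"pics/{n}1.png",cv2.resize(crop,None,fx=sc,fy=sc,interpolation=cv2.INTER_CUBIC)); print(sc)
E
```

```text
scene [293 177  17  12 166] [301.0060241  182.76506024] [0.61699368 0.1918156  0.062     ]
scene [247 181  24  10  63] [258.63492063 185.6031746 ] [0.5545387  0.05881201 0.062     ]
scene [227 195  18  14 195] [235.32820513 201.84615385] [ 0.581622   -0.04624819  0.062     ]
scene [155 215  19  15 220] [163.62272727 222.35909091] [ 0.54520429 -0.28248251  0.062     ]
3.8095238095238093
side [233 149  15  12 143] [240.04195804 154.33566434] [0.61803464 0.18823248 0.062     ]
side [226 182  13  18  69] [232.13043478 190.57971014] [0.50007164 0.0443953  0.062     ]
side [259 192  16  14 187] [266.58823529 198.29411765] [ 0.58168454 -0.04850875  0.062     ]
side [307 198  23  24  75] [315.09333333 205.42666667] [ 0.7019517 -0.1613296  0.062    ]
side [310 212  16  16  84] [315.42857143 218.29761905] [ 0.66883619 -0.2046327   0.062     ]
side [291 245  19  18 270] [299.97407407 253.29259259] [ 0.54597283 -0.28424038  0.062     ]
3.75
```

View pics/scene1.png

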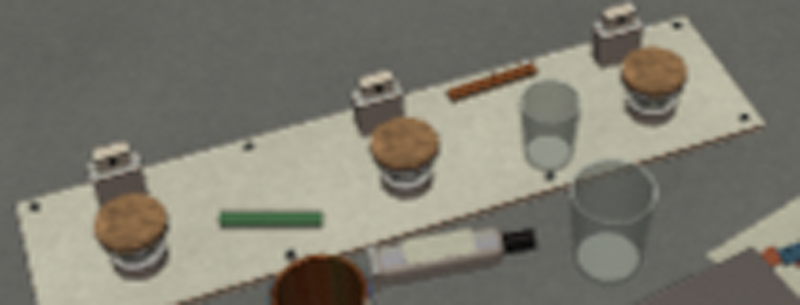

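View pics/side1.png

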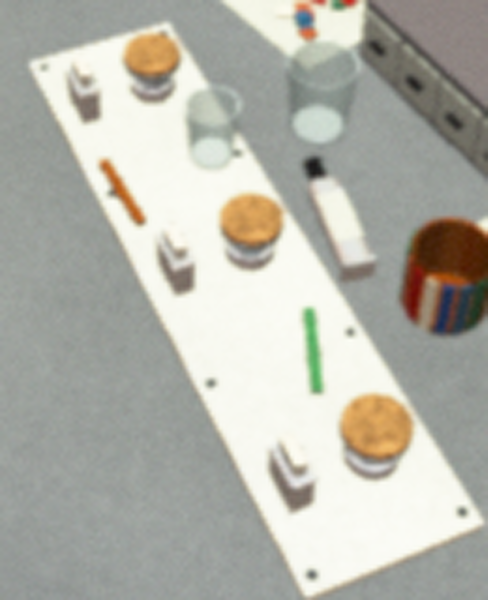

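```bash
cat >> h.py <<'E'
L=np.array([.6175,.190,.064]);M=np.array([.5816,-.0473,.064]);R=np.array([.5456,-.2834,.064])
Y=(L-R)/np.linalg.norm(L-R); X=np.array([Y[1],-Y[0],0])
def tool(target):
    from scipy.spatial.transform import Rotation as Ro
    o=manip.get_obs(); w,x,y,z=o["eef_rot"]; r=Ro.from_quat([x,y,z,w])
    d=r.inv().apply(np.array(target)-o["tool_pos"]); ty=r.apply([0,1,0]); 
    turn=-(np.arctan2(Y[1],Y[0])-np.arctan2(ty[1],ty[0]))
    return o["tool_pos"].round(4),d.round(4),round(turn,4),o["wrist_force"].round(2),round(o["time_s"],2)
E
python3 - <<'E'
from h import *
a=manip.capture("scene");b=manip.capture("side")
for n,p in zip("LMR",(L,M,R)):
    t=p-.075*X; t[2]=.075; print(n,t,proj(a,t),proj(b,t))
print("smalltumb",plane(a,273.8,204.9,.012),plane(b,256.5,180,.012))
print(tool(L+[0,0,.06]),L-M,M-R)
E
```

```text
L [0.54335035 0.20126185 0.075     ] (np.float64(291.5400538568354), np.float64(166.87941939410143)) (np.float64(220.89681491425733), np.float64(156.98915604383066))
M [ 0.50745035 -0.03603815  0.075     ] (np.float64(227.61044821068435), np.float64(184.47119922335278)) (np.float64(246.03101703023384), np.float64(202.3575012335475))
R [ 0.47145035 -0.27213815  0.075     ] (np.float64(158.0036459077945), np.float64(203.5626374780908)) (np.float64(277.59465552945846), np.float64(259.51797768756575))
smalltumb [0.61896402 0.08135344 0.012     ] [0.62459844 0.08170644 0.012     ]
(array([0.2445, 0.629 , 0.2073]), array([-0.5067, -0.2739,  0.0834]), np.float64(-0.22), array([-0.09, -0.34, -0.29]), 0.35) [0.0359 0.2373 0.    ] [0.036  0.2361 0.    ]
```

{"name": "drive_tool", "arguments": {"motion": [{"claw": 0,"dx": 0,"dy": 0,"dz": 0,"turn": -0.1},{"claw": 0,"dx": 0,"dy": 0,"dz": 0,"turn": -0.22},{"claw": 0,"dx": 0,"dy": 0,"dz": 0,"turn": -0.22},{"claw": 0,"dx": 0,"dy": 0,"dz": 0,"turn": -0.22}], "newtons": 30}}

```text
time_s: 0.68
tool_pos: [0.2446, 0.6291, 0.2076]
eef_rot: [-0.0, 0.077, 0.997, -0.0]
wrist_force: [-0.8, -0.7, -0.1]
gripper_width: 0.452
```

Run:
```python
from h import *
print(tool(L+[0,0,.06]))
```

```text
(array([0.2446, 0.6291, 0.2076]), array([-0.4359, -0.3767,  0.0836]), np.float64(-0.0033), array([-0.79, -0.75, -0.09]), 0.68)
```

{"name": "drive_tool", "arguments": {"motion": [{"claw": 0,"dx": -0.02,"dy": -0.017,"dz": 0},{"claw": 0,"dx": -0.05,"dy": -0.043,"dz": 0},{"claw": 0,"dx": -0.08,"dy": -0.069,"dz": 0},{"claw": 0,"dx": -0.11,"dy": -0.095,"dz": 0},{"claw": 0,"dx": -0.14,"dy": -0.121,"dz": 0},{"claw": 0,"dx": -0.17,"dy": -0.147,"dz": 0},{"claw": 0,"dx": -0.2,"dy": -0.173,"dz": 0},{"claw": 0,"dx": -0.22,"dy": -0.19,"dz": 0}]}}

```text
schema error: expected keys claw, dx, dy, dz, turn
```

{"name": "drive_tool", "arguments": {"motion": [{"claw": 0,"dx": -0.03,"dy": -0.026,"dz": 0},{"claw": 0,"dx": -0.06,"dy": -0.052,"dz": 0},{"claw": 0,"dx": -0.09,"dy": -0.078,"dz": 0},{"claw": 0,"dx": -0.12,"dy": -0.104,"dz": 0.01},{"claw": 0,"dx": -0.15,"dy": -0.13,"dz": 0.02},{"claw": 0,"dx": -0.18,"dy": -0.156,"dz": 0.035},{"claw": 0,"dx": -0.205,"dy": -0.177,"dz": 0.05},{"claw": 0,"dx": -0.216,"dy": -0.187,"dz": 0.06}]}}

```text
schema error: expected keys claw, dx, dy, dz, turn
```

Run:
```python
from h import *
print(tool(L+[0,0,.06]))
for n in ("side","wrist"): cv2.imwrite(f"pics/{n}2.png",manip.capture(n)["img"])
print(tool(L+[0,0,.02]))
```

```text
(array([0.2446, 0.6291, 0.2076]), array([-0.4359, -0.3767,  0.0836]), np.float64(-0.0033), array([-0.79, -0.75, -0.09]), 0.68)
(array([0.2446, 0.6291, 0.2075]), array([-0.4357, -0.3769,  0.1235]), np.float64(-0.0027), array([ 1.43, -0.46, -0.44]), 0.78)
```

View pics/wrist2.png

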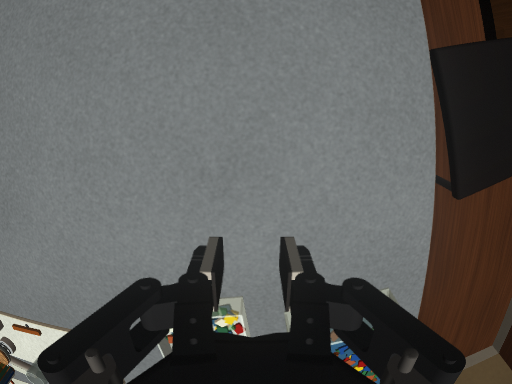

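View pics/side2.png

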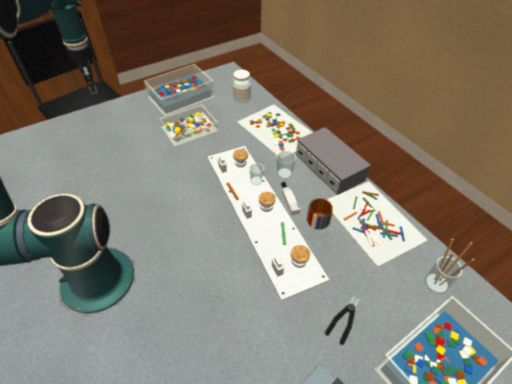

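The two moves were refused because every row needs all the keys, so the arm is still at its start and the fingers are half shut (wrist view, tips near (215,270) and (290,270)). I'm resending them.

{"name": "drive_tool", "arguments": {"motion": [{"claw": 0,"dx": -0.02,"dy": -0.017,"dz": 0,"turn": 0},{"claw": 0,"dx": -0.05,"dy": -0.043,"dz": 0,"turn": 0},{"claw": 0,"dx": -0.08,"dy": -0.069,"dz": 0,"turn": 0},{"claw": 0,"dx": -0.11,"dy": -0.095,"dz": 0,"turn": 0},{"claw": 0,"dx": -0.14,"dy": -0.121,"dz": 0,"turn": 0},{"claw": 0,"dx": -0.17,"dy": -0.147,"dz": 0,"turn": 0},{"claw": 0,"dx": -0.2,"dy": -0.173,"dz": 0,"turn": 0},{"claw": 0,"dx": -0.22,"dy": -0.19,"dz": 0,"turn": 0}]}}

```text
time_s: 1.45
tool_pos: [0.4355, 0.4054, 0.2078]
eef_rot: [0.001, 0.077, 0.997, -0.0]
wrist_force: [0.1, 0.5, 0.2]
gripper_width: -0.002
```

{"name": "drive_tool", "arguments": {"motion": [{"claw": 0,"dx": -0.03,"dy": -0.026,"dz": 0,"turn": 0},{"claw": 0,"dx": -0.06,"dy": -0.052,"dz": 0,"turn": 0},{"claw": 0,"dx": -0.09,"dy": -0.078,"dz": 0,"turn": 0},{"claw": 0,"dx": -0.12,"dy": -0.104,"dz": 0.01,"turn": 0},{"claw": 0,"dx": -0.15,"dy": -0.13,"dz": 0.02,"turn": 0},{"claw": 0,"dx": -0.18,"dy": -0.156,"dz": 0.035,"turn": 0},{"claw": 0,"dx": -0.205,"dy": -0.177,"dz": 0.05,"turn": 0},{"claw": 0,"dx": -0.216,"dy": -0.187,"dz": 0.06,"turn": 0}]}}

```text
time_s: 2.12
tool_pos: [0.6211, 0.1872, 0.1462]
eef_rot: [0.0, 0.078, 0.997, -0.001]
wrist_force: [0.5, 0.3, -0.1]
gripper_width: 0.002
```

Run:
```python
from h import *
print(tool(L+[0,0,.06]))
for n in ("side","wrist"): cv2.imwrite(f"pics/{n}3.png",manip.capture(n)["img"])
print(tool(L+[0,0,.02]))
```

```text
(array([0.6211, 0.1872, 0.1462]), array([0.004 , 0.0023, 0.0222]), np.float64(-0.0049), array([ 0.45,  0.3 , -0.13]), 2.12)
(array([0.6187, 0.1881, 0.1447]), array([0.0013, 0.0018, 0.0607]), np.float64(-0.0052), array([-0.62,  0.55, -0.46]), 2.22)
```

View pics/wrist3.png

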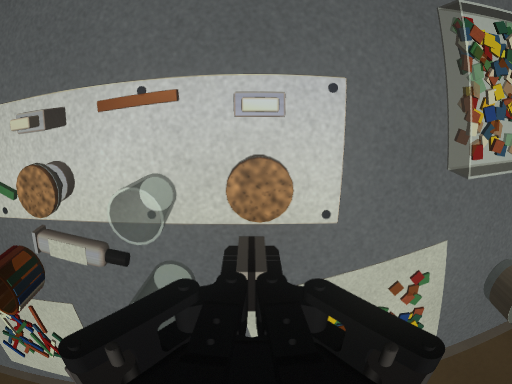

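View pics/side3.png

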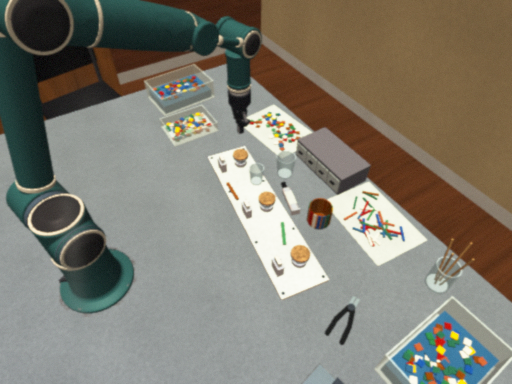

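The wrist view shows the left pad centred near (260,188), its tag at (260,104), and the shut tips at about (253,240). I'll cross-check the pad and tag with fisheye rays.

```bash
cat >> h.py <<'E'
def wplane(c,u,v,z):
    f=192/np.tan(np.radians(c["vfov"])/2); T=np.array(c["camera_from_world"]); Rm=T[:3,:3]
    a,b=u-c["cx"],v-c["cy"]; r=np.hypot(a,b); t=r/f
    d=Rm.T@np.array([np.sin(t)*a/r,np.sin(t)*b/r,np.cos(t)]); o=-Rm.T@T[:3,3]; return o+d*(z-o[2])/d[2]
E
python3 - <<'E'
from h import *
c=manip.capture("wrist")
print("pad",wplane(c,259.5,188,.064)); print("tag",wplane(c,260,104,.074), L-.075*X)
print(tool(L+[0,0,.01]))
E
```

```text
pad [0.61631505 0.1958191  0.064     ]
tag [0.54471282 0.20672931 0.074     ] [0.54335035 0.20126185 0.064     ]
(array([0.6184, 0.1899, 0.1461]), array([ 0.0007, -0.    ,  0.0721]), np.float64(-0.0037), array([-0.51,  0.05,  0.21]), 2.27)
```

{"name": "drive_tool", "arguments": {"motion": [{"claw": 0,"dx": 0.001,"dy": 0.003,"dz": 0.025,"turn": 0},{"claw": 0,"dx": 0.001,"dy": 0.003,"dz": 0.05,"turn": 0},{"claw": 0,"dx": 0.001,"dy": 0.003,"dz": 0.065,"turn": 0},{"claw": 0,"dx": 0.001,"dy": 0.003,"dz": 0.072,"turn": 0},{"claw": 0,"dx": 0.001,"dy": 0.003,"dz": 0.072,"turn": 0},{"claw": 0,"dx": 0.001,"dy": 0.003,"dz": 0.072,"turn": 0}]}}

```text
time_s: 2.77
tool_pos: [0.6184, 0.1953, 0.0765]
eef_rot: [0.0, 0.075, 0.997, 0.0]
wrist_force: [0.6, -0.5, 0.3]
gripper_width: -0.004
```

{"name": "drive_tool", "arguments": {"motion": [{"claw": 0,"dx": 0,"dy": 0,"dz": 0.005,"turn": 0},{"claw": 0,"dx": 0,"dy": 0,"dz": 0.01,"turn": 0},{"claw": 0,"dx": 0,"dy": 0,"dz": 0.014,"turn": 0},{"claw": 0,"dx": 0,"dy": 0,"dz": 0.014,"turn": 0},{"claw": 0,"dx": 0,"dy": 0,"dz": 0.014,"turn": 0}]}}

```text
time_s: 3.18
tool_pos: [0.6182, 0.1939, 0.0613]
eef_rot: [-0.0, 0.075, 0.997, -0.0]
wrist_force: [0.3, -0.2, -0.4]
gripper_width: 0.003
```

```bash
cat > rd.py <<'E'
from h import *
f=[];p=[]
for i in range(6):
    manip.capture("wrist"); o=manip.get_obs(); f.append(o["wrist_force"]); p.append(o["tool_pos"])
print(np.mean(f,0).round(2),np.std(f,0).round(2),np.mean(p,0).round(4),np.std(p,0).round(4),round(o["time_s"],2))
E
python3 rd.py
```

```text
[ 0.14 -0.08 -0.19] [0.4  0.66 0.24] [0.6186 0.194  0.0618] [0.0001 0.     0.0001] 3.48
```

{"name": "drive_tool", "arguments": {"motion": [{"claw": 0,"dx": 0,"dy": 0,"dz": 0.003,"turn": 0},{"claw": 0,"dx": 0,"dy": 0,"dz": 0.003,"turn": 0},{"claw": 0,"dx": 0,"dy": 0,"dz": 0.003,"turn": 0}]}}

```text
time_s: 3.73
tool_pos: [0.6182, 0.1939, 0.0582]
eef_rot: [-0.0, 0.075, 0.997, -0.0]
wrist_force: [0.8, -0.6, -0.8]
gripper_width: -0.001
```

```bash
python3 rd.py
```

```text
[-0.21  0.12  0.24] [0.32 0.43 0.61] [0.6184 0.194  0.0585] [0.0001 0.     0.0001] 4.03
```

{"name": "drive_tool", "arguments": {"motion": [{"claw": 0,"dx": 0,"dy": 0,"dz": 0.002,"turn": 0},{"claw": 0,"dx": 0,"dy": 0,"dz": 0.003,"turn": 0},{"claw": 0,"dx": 0,"dy": 0,"dz": 0.003,"turn": 0}]}}

```text
time_s: 4.28
tool_pos: [0.6182, 0.1939, 0.0552]
eef_rot: [-0.0, 0.075, 0.997, -0.0]
wrist_force: [0.7, 0.1, -0.3]
gripper_width: 0.001
```

```bash
python3 rd.py
python3 - <<'E'
from h import *
for n in ("side","wrist"): cv2.imwrite(f"pics/{n}4.png",manip.capture(n)["img"])
E
```

```text
[-0.44  0.26 -0.11] [0.61 0.4  0.4 ] [0.6184 0.194  0.0555] [0.0001 0.     0.0001] 4.58
```

View pics/wrist4.png

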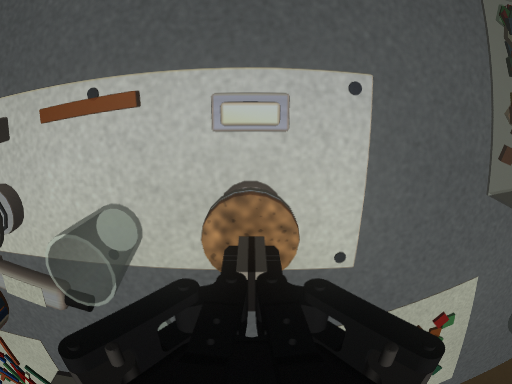

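Run:
```python
from h import *
im=cv2.imread("pics/side4.png"); cv2.imwrite("pics/side4z.png",cv2.resize(im[100:200,190:310],None,fx=6,fy=6,interpolation=cv2.INTER_CUBIC))
c=manip.capture("side"); s=manip.capture("scene"); cv2.imwrite("pics/scene4z.png",cv2.resize(s["img"][120:220,240:360],None,fx=6,fy=6,interpolation=cv2.INTER_CUBIC))
p=manip.get_obs()["tool_pos"]; u=proj(c,p);v=proj(s,p); print("crop px",(u[0]-190)*6,(u[1]-100)*6,(v[0]-240)*6,(v[1]-120)*6)
w=manip.capture("wrist");print(wplane(w,250,235,.064),wplane(w,250,112,.073))
```

```text
crop px 296.48213187938416 327.9052768177934 369.86375810852303 384.7862655322575
[0.61640055 0.19363753 0.064     ] [0.54570364 0.20443604 0.073     ]
```

View pics/side4z.png

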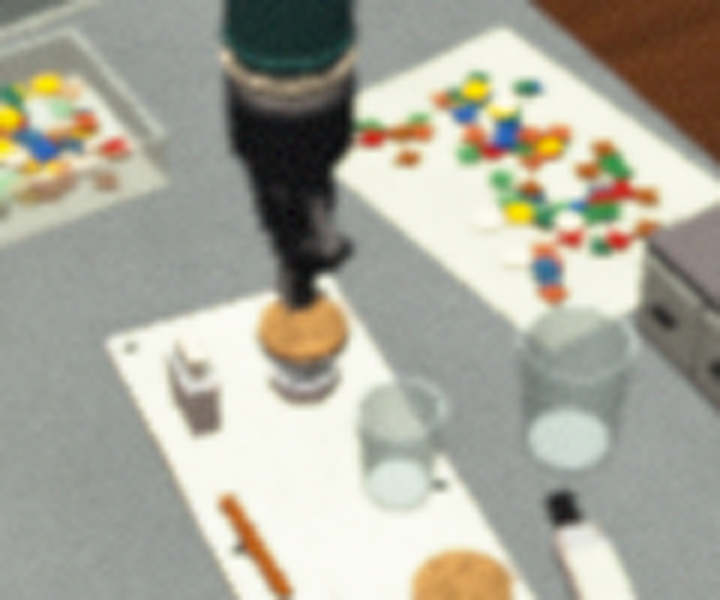

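View pics/scene4z.png

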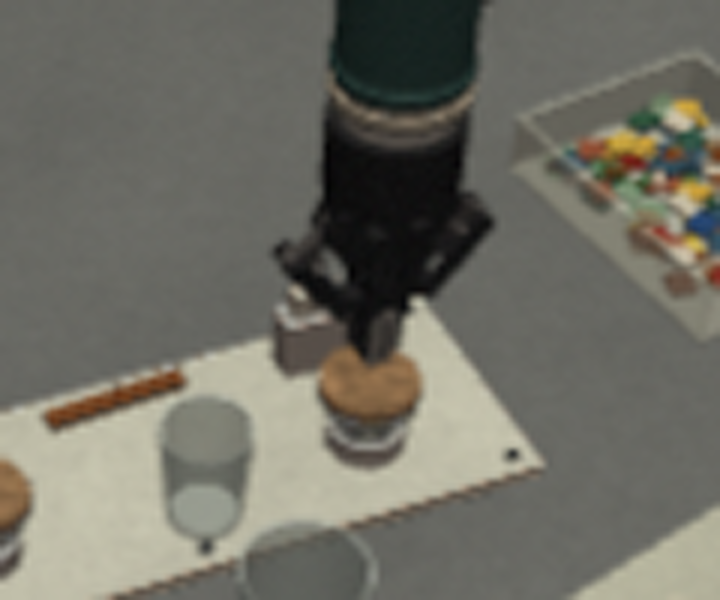

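Run:
```python
from h import *
c=manip.capture("side"); s=manip.capture("scene")
def tri(a,b):
    o1,d1=ray(c,*a);o2,d2=ray(s,*b);t=np.linalg.lstsq(np.c_[d1,-d2],o2-o1,rcond=None)[0]
    return o1+d1*t[0],o2+d2*t[1]
print("tip",tri((190+300/6,100+305/6),(240+377/6,120+360/6)))
print("pad",tri((190+303/6,100+328/6),(240+370/6,120+385/6)))
print(tool(L))
```

```text
tip (array([0.62118917, 0.19321513, 0.07447879]), array([0.62072323, 0.19547336, 0.07639927]))
pad (array([0.62127056, 0.19048558, 0.05695498]), array([0.62091972, 0.19217186, 0.05835671]))
(array([0.6185, 0.194 , 0.0556]), array([ 0.0004, -0.0041, -0.0084]), np.float64(-0.0001), array([ 0.32, -0.34,  0.  ]), 4.93)
```

{"name": "drive_tool", "arguments": {"motion": [{"claw": 0,"dx": 0,"dy": 0,"dz": 0.003,"turn": 0},{"claw": 0,"dx": 0,"dy": 0,"dz": 0.003,"turn": 0}]}}

```text
time_s: 5.1
tool_pos: [0.6181, 0.1939, 0.052]
eef_rot: [-0.0, 0.075, 0.997, -0.0]
wrist_force: [-0.3, -0.9, -0.2]
gripper_width: -0.002
```

```bash
python3 rd.py
```

```text
[-0.17 -0.    0.24] [0.32 0.55 0.64] [0.6183 0.194  0.0524] [0.0002 0.     0.0002] 5.4
```

{"name": "drive_tool", "arguments": {"motion": [{"claw": 0,"dx": 0,"dy": 0,"dz": 0.003,"turn": 0},{"claw": 0,"dx": 0,"dy": 0,"dz": 0.003,"turn": 0}]}}

```text
time_s: 5.57
tool_pos: [0.6182, 0.194, 0.0491]
eef_rot: [-0.0, 0.075, 0.997, -0.0]
wrist_force: [0.3, -0.7, -0.7]
gripper_width: 0.002
```

```bash
python3 rd.py
python3 - <<'E'
from h import *
c=manip.capture("side"); s=manip.capture("scene"); 
cv2.imwrite("pics/both5.png",np.hstack([cv2.resize(q,None,fx=6,fy=6,interpolation=cv2.INTER_CUBIC) for q in (c["img"][130:190,210:275],s["img"][155:215,270:335])]))
E
```

```text
[ 0.01 -0.19 -0.09] [0.33 0.22 0.3 ] [0.6183 0.194  0.0494] [0.0001 0.     0.0002] 5.87
```

View pics/both5.png

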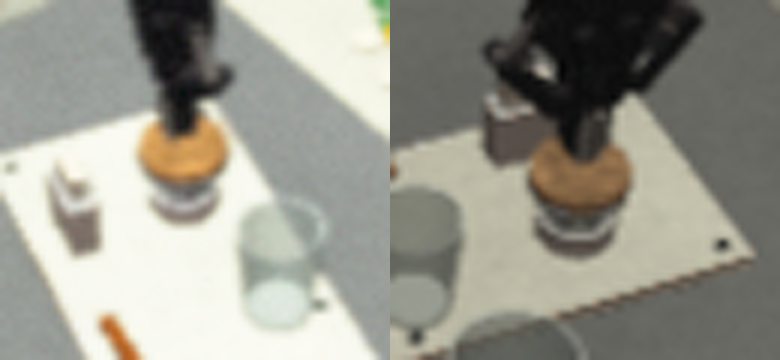

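{"name": "drive_tool", "arguments": {"motion": [{"claw": 0,"dx": 0,"dy": 0,"dz": 0.003,"turn": 0},{"claw": 0,"dx": 0,"dy": 0,"dz": 0.003,"turn": 0}]}}

```text
time_s: 6.13
tool_pos: [0.6182, 0.1939, 0.0461]
eef_rot: [-0.0, 0.075, 0.997, -0.0]
wrist_force: [-0.8, 0.0, -0.4]
gripper_width: 0.001
```

```bash
python3 rd.py
```

```text
[ 0.39 -0.12 -0.01] [0.32 0.46 0.73] [0.6183 0.194  0.0464] [0.0001 0.     0.0002] 6.43
```

{"name": "drive_tool", "arguments": {"motion": [{"claw": 0,"dx": 0,"dy": 0,"dz": 0.003,"turn": 0},{"claw": 0,"dx": 0,"dy": 0,"dz": 0.003,"turn": 0}]}}

```text
time_s: 6.6
tool_pos: [0.6182, 0.1939, 0.0431]
eef_rot: [-0.0, 0.075, 0.997, -0.0]
wrist_force: [0.8, -0.4, 0.2]
gripper_width: -0.002
```

```bash
python3 rd.py
python3 - <<'E'
from h import *
c=manip.capture("side"); s=manip.capture("scene"); 
cv2.imwrite("pics/both6.png",np.hstack([cv2.resize(q,None,fx=6,fy=6,interpolation=cv2.INTER_CUBIC) for q in (c["img"][130:190,210:275],s["img"][155:215,270:335])]))
E
```

```text
[-0.02 -0.21 -0.06] [0.66 0.37 0.55] [0.6183 0.194  0.0434] [0.0001 0.     0.0002] 6.9
```

View pics/both6.png

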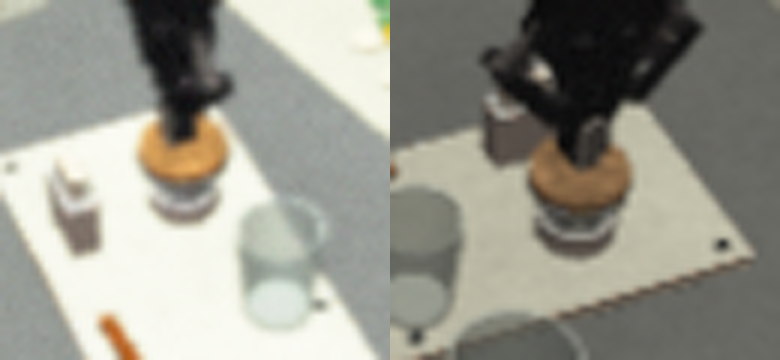

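{"name": "drive_tool", "arguments": {"motion": [{"claw": 0,"dx": 0,"dy": 0,"dz": 0.003,"turn": 0},{"claw": 0,"dx": 0,"dy": 0,"dz": 0.003,"turn": 0}]}}

```text
time_s: 7.17
tool_pos: [0.6184, 0.194, 0.0402]
eef_rot: [-0.0, 0.075, 0.997, -0.0]
wrist_force: [0.8, -0.2, 1.0]
gripper_width: -0.004
```

```bash
python3 rd.py
```

```text
[-0.06  0.    0.21] [0.39 0.33 1.1 ] [0.6184 0.194  0.0405] [0. 0. 0.] 7.47
```

{"name": "drive_tool", "arguments": {"motion": [{"claw": 0,"dx": 0,"dy": 0,"dz": 0.003,"turn": 0},{"claw": 0,"dx": 0,"dy": 0,"dz": 0.003,"turn": 0}]}}

```text
time_s: 7.63
tool_pos: [0.6188, 0.1941, 0.0376]
eef_rot: [0.0, 0.075, 0.997, 0.0]
wrist_force: [-0.4, -0.1, 4.2]
gripper_width: 0.003
```

```bash
python3 rd.py
python3 - <<'E'
from h import *
c=manip.capture("side"); s=manip.capture("scene"); 
cv2.imwrite("pics/both7.png",np.hstack([cv2.resize(q,None,fx=6,fy=6,interpolation=cv2.INTER_CUBIC) for q in (c["img"][130:190,210:275],s["img"][155:215,270:335])]))
cv2.imwrite("pics/wrist7.png",manip.capture("wrist")["img"])
E
```

```text
[-0.16  0.01  2.65] [0.36 0.52 0.86] [0.6187 0.1941 0.0379] [0.     0.     0.0001] 7.93
```

View pics/both7.png

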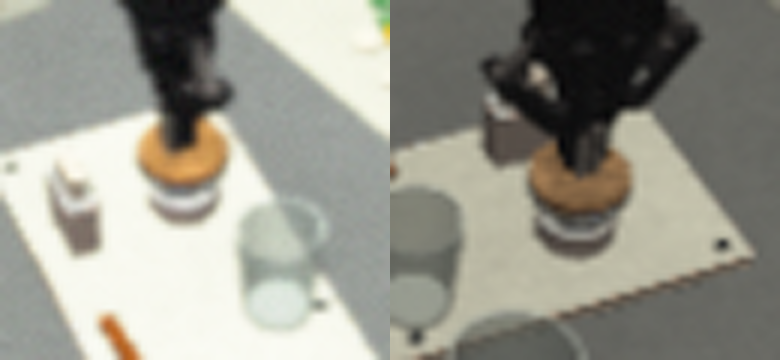

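View pics/wrist7.png

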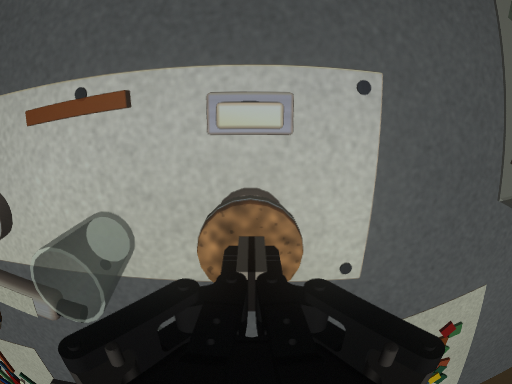

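Contact came at a reported height of about 0.040 m, so the tip's true height is about 24 mm above the reading. I'll use touch as the height reference and press on for stiffness points.

{"name": "drive_tool", "arguments": {"motion": [{"claw": 0,"dx": 0,"dy": 0,"dz": 0.002,"turn": 0},{"claw": 0,"dx": 0,"dy": 0,"dz": 0.002,"turn": 0}]}}

```text
time_s: 8.25
tool_pos: [0.6187, 0.1941, 0.0356]
eef_rot: [0.0, 0.075, 0.997, 0.0]
wrist_force: [-1.2, 0.6, 3.9]
gripper_width: 0.002
```

```bash
python3 rd.py
```

```text
[ 0.41 -0.35  4.19] [0.45 0.65 0.4 ] [0.6187 0.1941 0.0358] [0. 0. 0.] 8.55
```

{"name": "drive_tool", "arguments": {"motion": [{"claw": 0,"dx": 0,"dy": 0,"dz": 0.003,"turn": 0},{"claw": 0,"dx": 0,"dy": 0,"dz": 0.003,"turn": 0}]}}

```text
time_s: 8.72
tool_pos: [0.6187, 0.1941, 0.0326]
eef_rot: [0.0, 0.075, 0.997, 0.0]
wrist_force: [-0.5, 0.2, 6.0]
gripper_width: -0.003
```

```bash
python3 rd.py
```

```text
[-0.6  -0.41  6.  ] [0.48 0.48 0.61] [0.6187 0.1941 0.033 ] [0.     0.     0.0001] 9.02
```

Left slope is 0.68 N/mm, so it's the 0.7 spring. Lifting and moving to the middle.

{"name": "drive_tool", "arguments": {"motion": [{"claw": 0,"dx": 0,"dy": 0,"dz": -0.02,"turn": 0},{"claw": 0,"dx": 0,"dy": 0,"dz": -0.05,"turn": 0},{"claw": 0,"dx": 0,"dy": 0,"dz": -0.08,"turn": 0},{"claw": 0,"dx": 0,"dy": 0,"dz": -0.09,"turn": 0},{"claw": 0,"dx": 0,"dy": -0.03,"dz": -0.09,"turn": 0},{"claw": 0,"dx": 0,"dy": -0.06,"dz": -0.09,"turn": 0},{"claw": 0,"dx": 0,"dy": -0.09,"dz": -0.09,"turn": 0},{"claw": 0,"dx": 0,"dy": -0.12,"dz": -0.09,"turn": 0}]}}

```text
time_s: 9.68
tool_pos: [0.599, 0.0744, 0.1212]
eef_rot: [-0.001, 0.075, 0.997, -0.0]
wrist_force: [0.8, 0.4, -0.7]
gripper_width: 0.003
```

{"name": "drive_tool", "arguments": {"motion": [{"claw": 0,"dx": 0,"dy": -0.03,"dz": 0,"turn": 0},{"claw": 0,"dx": 0,"dy": -0.06,"dz": 0,"turn": 0},{"claw": 0,"dx": 0,"dy": -0.09,"dz": 0,"turn": 0},{"claw": 0,"dx": 0,"dy": -0.11,"dz": 0,"turn": 0},{"claw": 0,"dx": 0,"dy": -0.12,"dz": 0,"turn": 0},{"claw": 0,"dx": 0,"dy": -0.12,"dz": 0,"turn": 0}]}}

```text
time_s: 10.18
tool_pos: [0.5813, -0.045, 0.1214]
eef_rot: [-0.001, 0.077, 0.997, -0.0]
wrist_force: [0.1, 0.4, 0.7]
gripper_width: 0.001
```

Run:
```python
from h import *
print(tool(M+[0,.002,-.019]))
cv2.imwrite("pics/wrist8.png",manip.capture("wrist")["img"])
```

```text
(array([ 0.5813, -0.045 ,  0.1214]), array([-0.0005, -0.0002,  0.0764]), np.float64(-0.0028), array([0.09, 0.41, 0.69]), 10.18)
```

View pics/wrist8.png

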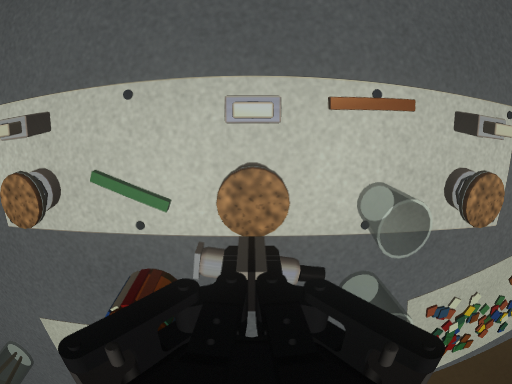

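The wrist view shows the middle pad at (253,201), centred under the tool, with its tag at (253,108). Descending.

{"name": "drive_tool", "arguments": {"motion": [{"claw": 0,"dx": 0,"dy": 0,"dz": 0.025,"turn": 0},{"claw": 0,"dx": 0,"dy": 0,"dz": 0.05,"turn": 0},{"claw": 0,"dx": 0,"dy": 0,"dz": 0.068,"turn": 0},{"claw": 0,"dx": 0,"dy": 0,"dz": 0.076,"turn": 0},{"claw": 0,"dx": 0,"dy": 0,"dz": 0.08,"turn": 0},{"claw": 0,"dx": 0,"dy": 0,"dz": 0.082,"turn": 0},{"claw": 0,"dx": 0,"dy": 0,"dz": 0.084,"turn": 0},{"claw": 0,"dx": 0,"dy": 0,"dz": 0.084,"turn": 0}]}}

```text
time_s: 10.9
tool_pos: [0.5835, -0.0428, 0.0396]
eef_rot: [0.001, 0.075, 0.997, 0.0]
wrist_force: [-1.2, 0.2, 1.9]
gripper_width: -0.0
```

```bash
python3 rd.py
```

```text
[0.44 0.63 0.96] [0.54 0.32 0.33] [ 0.5835 -0.0432  0.0398] [0.0001 0.0001 0.0001] 11.2
```

{"name": "drive_tool", "arguments": {"motion": [{"claw": 0,"dx": 0,"dy": 0,"dz": 0.002,"turn": 0},{"claw": 0,"dx": 0,"dy": 0,"dz": 0.002,"turn": 0}]}}

```text
time_s: 11.37
tool_pos: [0.5831, -0.0434, 0.0369]
eef_rot: [0.001, 0.075, 0.997, -0.0]
wrist_force: [1.2, 0.1, 2.7]
gripper_width: -0.003
```

```bash
python3 rd.py
```

```text
[1.84 0.23 1.64] [0.16 0.46 0.58] [ 0.583  -0.0434  0.0369] [0.0001 0.     0.    ] 11.67
```

{"name": "drive_tool", "arguments": {"motion": [{"claw": 0,"dx": 0,"dy": 0,"dz": 0.003,"turn": 0},{"claw": 0,"dx": 0,"dy": 0,"dz": 0.003,"turn": 0}]}}

```text
time_s: 11.83
tool_pos: [0.5825, -0.0434, 0.0333]
eef_rot: [0.0, 0.075, 0.997, -0.0]
wrist_force: [1.0, -0.9, 2.5]
gripper_width: 0.0
```

```bash
python3 rd.py
```

```text
[ 1.34 -0.43  3.06] [0.69 0.39 0.28] [ 0.5826 -0.0434  0.0336] [0.     0.     0.0001] 12.13
```

Middle slope is about 0.34 N/mm, which looks like the soft one. On to the right station.

{"name": "drive_tool", "arguments": {"motion": [{"claw": 0,"dx": 0,"dy": 0,"dz": -0.02,"turn": 0},{"claw": 0,"dx": 0,"dy": 0,"dz": -0.05,"turn": 0},{"claw": 0,"dx": 0,"dy": 0,"dz": -0.08,"turn": 0},{"claw": 0,"dx": 0,"dy": 0,"dz": -0.09,"turn": 0},{"claw": 0,"dx": 0,"dy": -0.03,"dz": -0.09,"turn": 0},{"claw": 0,"dx": 0,"dy": -0.06,"dz": -0.09,"turn": 0},{"claw": 0,"dx": 0,"dy": -0.09,"dz": -0.09,"turn": 0},{"claw": 0,"dx": 0,"dy": -0.12,"dz": -0.09,"turn": 0}]}}

```text
time_s: 12.8
tool_pos: [0.5628, -0.1623, 0.1223]
eef_rot: [-0.001, 0.075, 0.997, 0.0]
wrist_force: [-0.4, 0.1, -0.2]
gripper_width: 0.001
```

{"name": "drive_tool", "arguments": {"motion": [{"claw": 0,"dx": 0,"dy": -0.03,"dz": 0,"turn": 0},{"claw": 0,"dx": 0,"dy": -0.06,"dz": 0,"turn": 0},{"claw": 0,"dx": 0,"dy": -0.09,"dz": 0,"turn": 0},{"claw": 0,"dx": 0,"dy": -0.11,"dz": 0,"turn": 0},{"claw": 0,"dx": 0,"dy": -0.12,"dz": 0,"turn": 0},{"claw": 0,"dx": 0,"dy": -0.12,"dz": 0,"turn": 0}]}}

```text
time_s: 13.3
tool_pos: [0.5451, -0.2819, 0.1223]
eef_rot: [-0.001, 0.077, 0.997, 0.0]
wrist_force: [-0.3, 0.8, -0.5]
gripper_width: 0.007
```

Run:
```python
from h import *
print(tool(R+[0,.002,-.019]))
cv2.imwrite("pics/wrist9.png",manip.capture("wrist")["img"])
```

```text
(array([ 0.5451, -0.2819,  0.1223]), array([-0.0006,  0.0005,  0.0773]), np.float64(-0.0026), array([-0.3 ,  0.79, -0.54]), 13.3)
```

View pics/wrist9.png

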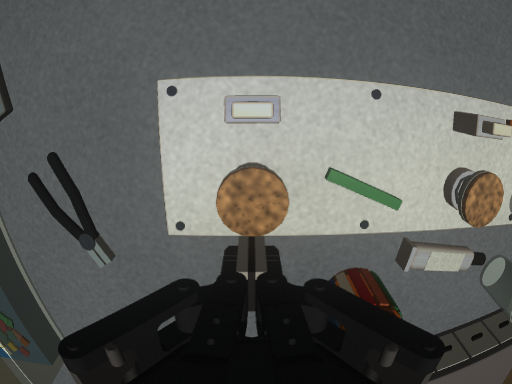

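The right pad is at (253,201), centred the same way, and its tag is at (253,108).

{"name": "drive_tool", "arguments": {"motion": [{"claw": 0,"dx": 0,"dy": 0,"dz": 0.025,"turn": 0},{"claw": 0,"dx": 0,"dy": 0,"dz": 0.05,"turn": 0},{"claw": 0,"dx": 0,"dy": 0,"dz": 0.068,"turn": 0},{"claw": 0,"dx": 0,"dy": 0,"dz": 0.076,"turn": 0},{"claw": 0,"dx": 0,"dy": 0,"dz": 0.08,"turn": 0},{"claw": 0,"dx": 0,"dy": 0,"dz": 0.082,"turn": 0},{"claw": 0,"dx": 0,"dy": 0,"dz": 0.084,"turn": 0},{"claw": 0,"dx": 0,"dy": 0,"dz": 0.084,"turn": 0}]}}

```text
time_s: 14.02
tool_pos: [0.5473, -0.2805, 0.0406]
eef_rot: [0.001, 0.075, 0.997, -0.0]
wrist_force: [0.1, 0.1, 0.7]
gripper_width: 0.003
```

```bash
python3 rd.py
```

```text
[0.07 0.03 0.22] [0.71 0.63 0.59] [ 0.5471 -0.2809  0.0406] [0.0002 0.0001 0.0002] 14.32
```

{"name": "drive_tool", "arguments": {"motion": [{"claw": 0,"dx": 0,"dy": 0,"dz": 0.002,"turn": 0},{"claw": 0,"dx": 0,"dy": 0,"dz": 0.002,"turn": 0}]}}

```text
time_s: 14.48
tool_pos: [0.547, -0.281, 0.0382]
eef_rot: [0.001, 0.075, 0.997, -0.0]
wrist_force: [-0.6, 0.1, 4.5]
gripper_width: -0.002
```

```bash
python3 rd.py
```

```text
[ 0.18 -0.2   3.89] [0.38 0.64 0.58] [ 0.5469 -0.2809  0.0382] [0.     0.     0.0001] 14.78
```

{"name": "drive_tool", "arguments": {"motion": [{"claw": 0,"dx": 0,"dy": 0,"dz": 0.003,"turn": 0},{"claw": 0,"dx": 0,"dy": 0,"dz": 0.003,"turn": 0}]}}

```text
time_s: 14.95
tool_pos: [0.547, -0.281, 0.0351]
eef_rot: [0.001, 0.075, 0.997, -0.0]
wrist_force: [-0.9, 0.2, 8.8]
gripper_width: 0.002
```

```bash
python3 rd.py
```

```text
[-0.84  0.18  7.56] [0.54 0.4  0.44] [ 0.547  -0.2809  0.0355] [0.     0.     0.0001] 15.25
```

Right slope is about 1.36 N/mm, the stiffest, so the middle one is tired. Lifting and going to the middle tag.

{"name": "drive_tool", "arguments": {"motion": [{"claw": 0,"dx": 0,"dy": 0,"dz": -0.02,"turn": 0},{"claw": 0,"dx": 0,"dy": 0,"dz": -0.05,"turn": 0},{"claw": 0,"dx": 0,"dy": 0,"dz": -0.08,"turn": 0},{"claw": 0,"dx": 0.005,"dy": 0.01,"dz": -0.09,"turn": 0},{"claw": 0,"dx": 0.015,"dy": 0.04,"dz": -0.09,"turn": 0},{"claw": 0,"dx": 0.025,"dy": 0.07,"dz": -0.09,"turn": 0},{"claw": 0,"dx": 0.035,"dy": 0.1,"dz": -0.09,"turn": 0},{"claw": 0,"dx": 0.04,"dy": 0.12,"dz": -0.09,"turn": 0}]}}

```text
time_s: 15.92
tool_pos: [0.5224, -0.1528, 0.1229]
eef_rot: [-0.002, 0.075, 0.997, 0.001]
wrist_force: [0.6, 0.2, -0.4]
gripper_width: -0.001
```

{"name": "drive_tool", "arguments": {"motion": [{"claw": 0,"dx": 0.01,"dy": 0.03,"dz": 0,"turn": 0},{"claw": 0,"dx": 0.02,"dy": 0.06,"dz": 0,"turn": 0},{"claw": 0,"dx": 0.03,"dy": 0.09,"dz": 0,"turn": 0},{"claw": 0,"dx": 0.034,"dy": 0.11,"dz": 0,"turn": 0},{"claw": 0,"dx": 0.034,"dy": 0.12,"dz": 0,"turn": 0},{"claw": 0,"dx": 0.034,"dy": 0.12,"dz": 0,"turn": 0}]}}

```text
time_s: 16.42
tool_pos: [0.5084, -0.0301, 0.1236]
eef_rot: [-0.001, 0.074, 0.997, 0.0]
wrist_force: [-0.0, 0.4, 0.3]
gripper_width: -0.0
```

Run:
```python
from h import *
t=M-.075*X; print(tool(t+[.002,.002,0]))
c=manip.capture("wrist"); cv2.imwrite("pics/wrist10.png",c["img"])
hsv=cv2.cvtColor(c["img"],cv2.COLOR_BGR2HSV)
```

```text
(array([ 0.5084, -0.0301,  0.1236]), array([-0.0017, -0.0037,  0.0596]), np.float64(0.0028), array([-0.01,  0.39,  0.33]), 16.42)
```

View pics/wrist10.png

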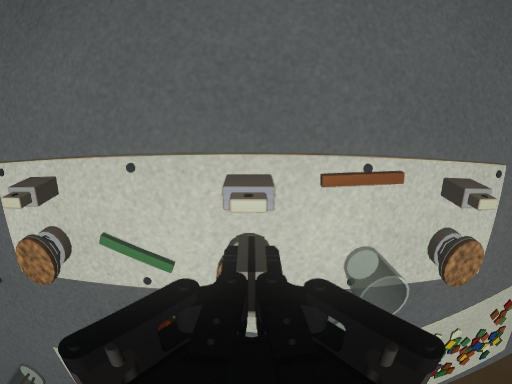

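The middle tag is at about (249,205), just ahead of the tips.

Run:
```python
from h import *
c=manip.capture("wrist")
q=wplane(c,249,205,.074); print(q,tool(q))
```

```text
[ 0.50941828 -0.0332529   0.074     ] (array([ 0.5091, -0.0324,  0.1241]), array([-0.0005, -0.0008,  0.0501]), np.float64(0.0011), array([-0.41, -0.16,  0.13]), 16.52)
```

{"name": "drive_tool", "arguments": {"motion": [{"claw": 0,"dx": -0.002,"dy": -0.004,"dz": 0.025,"turn": 0},{"claw": 0,"dx": -0.002,"dy": -0.004,"dz": 0.045,"turn": 0},{"claw": 0,"dx": -0.002,"dy": -0.004,"dz": 0.06,"turn": 0},{"claw": 0,"dx": -0.002,"dy": -0.004,"dz": 0.066,"turn": 0},{"claw": 0,"dx": -0.002,"dy": -0.004,"dz": 0.066,"turn": 0}]}}

```text
time_s: 16.93
tool_pos: [0.509, -0.0375, 0.0566]
eef_rot: [-0.002, 0.076, 0.997, -0.0]
wrist_force: [-0.2, -0.2, 0.1]
gripper_width: 0.0
```

Run:
```python
from h import *
print(tool(M-.075*X+[.002,.002,0]))
c=manip.capture("side"); s=manip.capture("scene")
cv2.imwrite("pics/both11.png",np.hstack([cv2.resize(q,None,fx=6,fy=6,interpolation=cv2.INTER_CUBIC) for q in (c["img"][170:240,215:280],s["img"][155:225,195:260])]))
cv2.imwrite("pics/wrist11.png",manip.capture("wrist")["img"])
```

```text
(array([ 0.509 , -0.0375,  0.0566]), array([ 0.0001,  0.0034, -0.0074]), np.float64(-0.0017), array([-0.15, -0.23,  0.1 ]), 16.93)
```

View pics/both11.png

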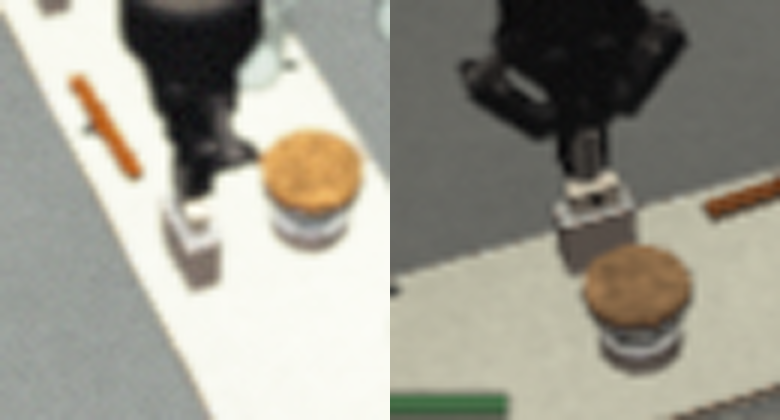

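View pics/wrist11.png

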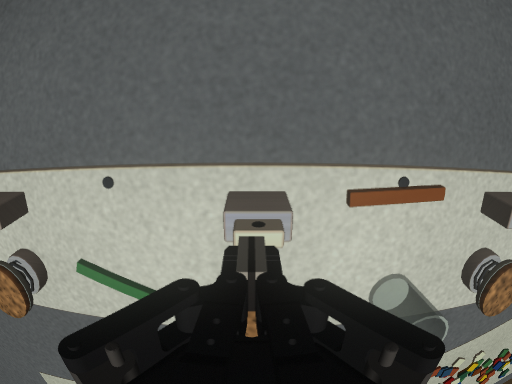

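The tips are right over the middle tag (wrist tag at (258,235), about 3 mm off along y). I'll correct that and push down in steps.

{"name": "drive_tool", "arguments": {"motion": [{"claw": 0,"dx": 0,"dy": 0.003,"dz": 0,"turn": 0},{"claw": 0,"dx": 0,"dy": 0.003,"dz": 0.004,"turn": 0},{"claw": 0,"dx": 0,"dy": 0.003,"dz": 0.007,"turn": 0},{"claw": 0,"dx": 0,"dy": 0.003,"dz": 0.009,"turn": 0},{"claw": 0,"dx": 0,"dy": 0.003,"dz": 0.011,"turn": 0},{"claw": 0,"dx": 0,"dy": 0.003,"dz": 0.011,"turn": 0}]}}

```text
time_s: 17.58
tool_pos: [0.511, -0.0333, 0.0474]
eef_rot: [-0.0, 0.075, 0.997, -0.0]
wrist_force: [0.7, -0.4, 0.1]
gripper_width: -0.002
```

```bash
python3 rd.py
```

```text
[ 0.   -0.21  0.21] [0.56 0.34 0.22] [ 0.511  -0.0334  0.0475] [0.     0.     0.0001] 17.88
```

{"name": "drive_tool", "arguments": {"motion": [{"claw": 0,"dx": 0,"dy": 0,"dz": 0.002,"turn": 0},{"claw": 0,"dx": 0,"dy": 0,"dz": 0.004,"turn": 0},{"claw": 0,"dx": 0,"dy": 0,"dz": 0.006,"turn": 0},{"claw": 0,"dx": 0,"dy": 0,"dz": 0.006,"turn": 0}]}}

```text
time_s: 18.22
tool_pos: [0.5112, -0.0334, 0.0413]
eef_rot: [0.0, 0.075, 0.997, 0.0]
wrist_force: [-0.4, 0.4, 0.6]
gripper_width: -0.001
```

```bash
python3 rd.py
```

```text
[ 0.24 -0.11 -0.05] [0.34 0.68 0.57] [ 0.511  -0.0334  0.0413] [0.0001 0.     0.    ] 18.52
```

No force yet, so I'm checking visually.

```bash
cat > pic.py <<'E'
import sys
from h import *
n=sys.argv[1]
c=manip.capture("side"); s=manip.capture("scene")
cv2.imwrite(f"pics/both{n}.png",np.hstack([cv2.resize(q,None,fx=6,fy=6,interpolation=cv2.INTER_CUBIC) for q in (c["img"][170:240,215:280],s["img"][155:225,195:260])]))
cv2.imwrite(f"pics/wrist{n}.png",manip.capture("wrist")["img"])
E
python3 pic.py 12
```

```text
(no output)
```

View pics/both12.png

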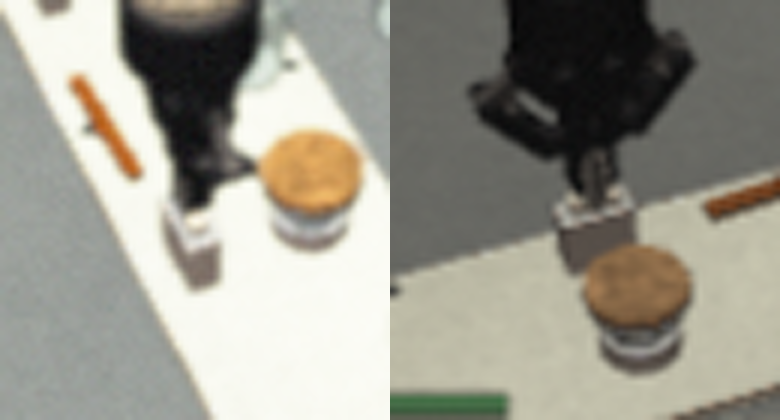

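View pics/wrist12.png

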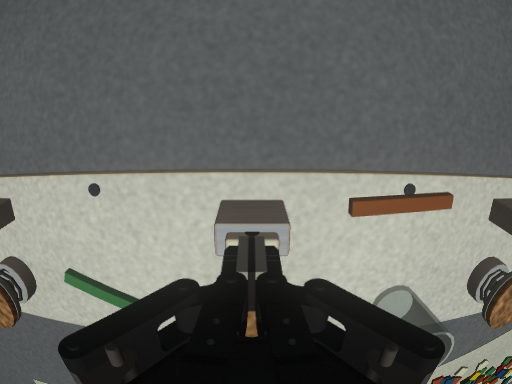

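{"name": "drive_tool", "arguments": {"motion": [{"claw": 0,"dx": 0,"dy": 0,"dz": 0.002,"turn": 0},{"claw": 0,"dx": 0,"dy": 0,"dz": 0.004,"turn": 0}]}}

```text
time_s: 18.83
tool_pos: [0.5112, -0.0334, 0.0378]
eef_rot: [0.0, 0.075, 0.997, -0.0]
wrist_force: [-0.6, -0.4, 2.3]
gripper_width: 0.001
```

{"name": "drive_tool", "arguments": {"motion": [{"claw": 0,"dx": 0,"dy": 0,"dz": 0.002,"turn": 0}]}}

```text
time_s: 18.92
tool_pos: [0.5112, -0.0334, 0.0357]
eef_rot: [0.0, 0.075, 0.997, -0.0]
wrist_force: [-1.1, 1.0, 3.3]
gripper_width: -0.0
```

{"name": "drive_tool", "arguments": {"motion": [{"claw": 0,"dx": 0,"dy": 0,"dz": 0.001,"turn": 0}]}}

```text
time_s: 19.0
tool_pos: [0.5112, -0.0334, 0.0345]
eef_rot: [0.0, 0.075, 0.997, -0.0]
wrist_force: [-1.8, 1.3, 2.7]
gripper_width: 0.0
```

```bash
python3 rd.py;python3 pic.py 13
```

```text
[0.23 0.08 0.24] [0.33 0.48 0.59] [ 0.5111 -0.0334  0.0344] [0.0001 0.     0.    ] 19.3
```

View pics/both13.png

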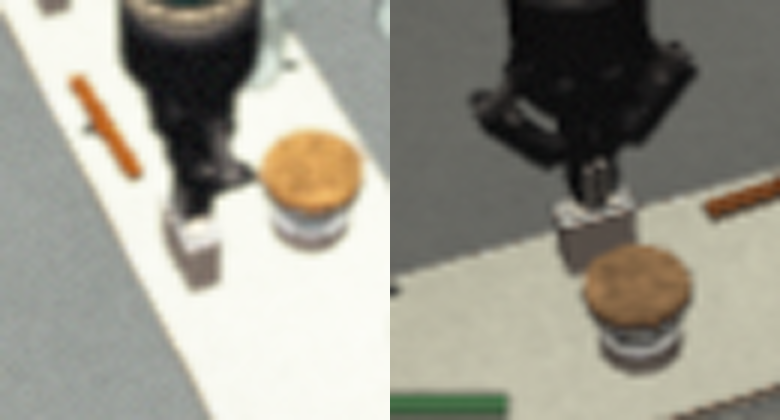

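The 3 N friction shows during motion and relaxes when still, so the tag is sliding. I'll go on in 1 mm steps to the stop.

{"name": "drive_tool", "arguments": {"motion": [{"claw": 0,"dx": 0,"dy": 0,"dz": 0.001,"turn": 0},{"claw": 0,"dx": 0,"dy": 0,"dz": 0.001,"turn": 0}]}}

```text
time_s: 19.62
tool_pos: [0.5111, -0.0334, 0.0336]
eef_rot: [-0.0, 0.075, 0.997, -0.0]
wrist_force: [-0.8, 0.3, 0.1]
gripper_width: 0.003
```

{"name": "drive_tool", "arguments": {"motion": [{"claw": 0,"dx": 0,"dy": 0,"dz": 0.001,"turn": 0},{"claw": 0,"dx": 0,"dy": 0,"dz": 0.001,"turn": 0}]}}

```text
time_s: 19.78
tool_pos: [0.5112, -0.0334, 0.0333]
eef_rot: [-0.0, 0.075, 0.997, 0.0]
wrist_force: [-1.9, 0.5, 6.1]
gripper_width: 0.002
```

```bash
python3 rd.py
```

```text
[-2.37  0.21  5.95] [0.42 0.43 0.61] [ 0.5112 -0.0334  0.0333] [0. 0. 0.] 20.08
```

The force now holds steady at 6 N at a reported 0.0333 m, which matches the expected stop. Retracting and checking.

{"name": "drive_tool", "arguments": {"motion": [{"claw": 0,"dx": 0,"dy": 0,"dz": -0.01,"turn": 0},{"claw": 0,"dx": 0,"dy": 0,"dz": -0.04,"turn": 0},{"claw": 0,"dx": 0,"dy": 0,"dz": -0.08,"turn": 0},{"claw": 0,"dx": 0.02,"dy": 0,"dz": -0.11,"turn": 0},{"claw": 0,"dx": 0.04,"dy": 0,"dz": -0.13,"turn": 0},{"claw": 0,"dx": 0.05,"dy": 0,"dz": -0.14,"turn": 0},{"claw": 0,"dx": 0.05,"dy": 0,"dz": -0.14,"turn": 0},{"claw": 0,"dx": 0.05,"dy": 0,"dz": -0.14,"turn": 0}]}}

```text
time_s: 20.75
tool_pos: [0.4622, -0.026, 0.1737]
eef_rot: [0.002, 0.075, 0.997, -0.0]
wrist_force: [0.9, -0.3, 0.1]
gripper_width: -0.002
```

```bash
python3 pic.py 14
python3 - <<'E'
from h import *
s=manip.capture("scene"); cv2.imwrite("pics/scene14.png",cv2.resize(s["img"][165:275,80:340],None,fx=3,fy=3,interpolation=cv2.INTER_CUBIC)); print(tool(M))
E
```

```text
(array([ 0.4613, -0.0259,  0.1713]), array([-0.1224, -0.003 ,  0.107 ]), np.float64(-0.0001), array([ 0.33, -0.07,  0.06]), 20.95)
```

View pics/scene14.png

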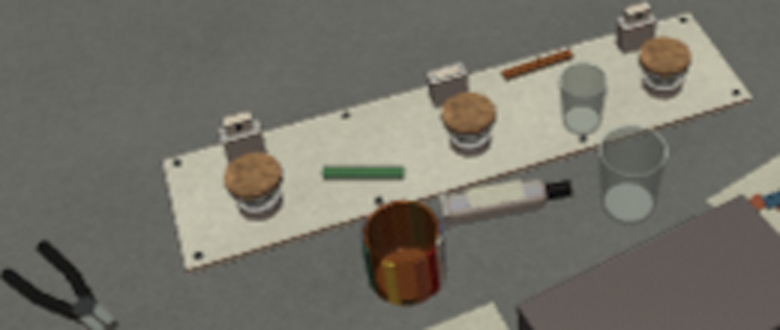

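View pics/wrist14.png

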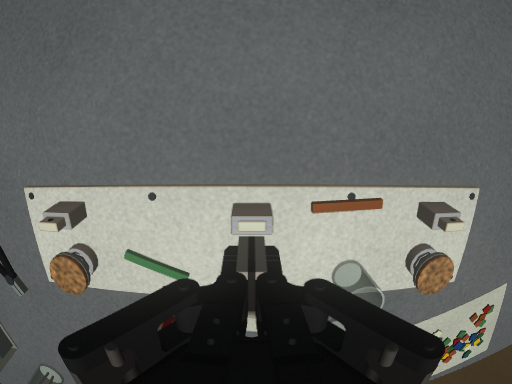

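The middle tag at (252,226) in the wrist view is flush with its holder. The left and right tags still stand up, the pads are up and nothing loose has moved. Handing in.

```bash
python3 -c "
from rig import manip
print(manip.close_job())"
```

```text
the job is handed in; nothing more can be done
None
```

The middle station has the tired spring. I pushed its tag fully down and handed the job in after about 21 s of the 48 s allowed; no verdict was reported.

| Station | Measured stiffness | Matching spring |
|---|---|---|
| Left | 0.68 N/mm | 0.7 |
| Middle | 0.34 N/mm | 0.3 (softest) |
| Right | 1.36 N/mm | 1.4 |

- **Pressing:** I pressed the pads left, middle, right, each about 5 to 7 mm down. The highest force I read was about 9 N.
- **Tag:** The middle tag slid at about 3 N, then held steady at about 6 N on its stop. The last pictures show it almost flush with its holder, with the other two tags up, all pads up, nothing visibly moved and the gripper clear.
- **Height disagreed:** The reported tool height read about 24 mm lower than where the fingertips actually touched. I used touch as the height reference, and both the pads and the tag stop agreed with it.
- **Smaller differences:** Position measurements from the different cameras differed by up to about 6 mm, small enough not to matter for the pads or tag. My first two move calls were refused because rows lacked a key, and nothing moved.

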